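# Close the pressure cooker until its lid clicks

### The job

Close the pressure cooker: pick up its lid by the black square knob, lower it gently onto the pot with its two steel hooks in the open gaps of the rim, above the pot's side handles, and turn the knob clockwise so that the hooks run about a quarter turn under the pot's lugs up to their stops; keep turning until the torque ratchet under the knob slips with at least one click. Only then flip the small red steam-valve lever on the lid right over, from leaning outward (open) to leaning in towards the knob (closed), and let go. Leave the pot standing where it is and do not disturb the tin, the two spice jars and the pepper mill behind it.

Things in the scene. Friction and masses are not known exactly. Their poses are not given: they have to be found in the camera images.
- pot: Open steel pressure-cooker pot, loose, 2.4 kg, upright on the grate. Origin: centre of its underside; z up. Outer radius 78 mm, wall 3.5 mm, rim at z = 110 mm. Black loop side handles at its +y and -y sides (out to radius 115 mm, below z = 80 mm), lugs and stops at its +x and -x sides; over the side handles the rim is open. Same after half a turn.
- pot_lug (a point): Middle of the underside (100 mm up) of the bayonet lug on the pot's +x side; the other is straight across. A lug is 5 mm thick, sticks out 10 mm below the rim and covers polar angles -16 to +38 degrees of the pot's frame (and the same + 180). Under it a stop blocks a hook turning clockwise (from above) just when the hook's middle is on the pot's +x (or -x) axis.
- lid: Loose steel lid, 0.45 kg in all, upright on the grate at the start. Origin: on its axis at the underside of plug and hooks; z up. Tapered plug, radius 66 to 72 mm, centres itself in the pot (play 3 mm). The flange, radius 82 mm, 17.5 mm above the origin, rests on the rim: seated, the origin is 92.5 mm above the pot's. Slippery gasket: 0.05 N m turns it, plus 0.012 per N of downward push.
- hook (a point): Foot of the hook on the lid's +x side, at radius 90 mm and z = 0 of the lid; the other is straight across. Hooks are L-shaped, 28 mm wide, out to radius 96.5 mm. They go down past the lugs where lid x lies along pot y, either way round (free within 40 degrees either side of that). Then the lid turns clockwise, seen from above, until lid x lies along pot x, against the stops.
- grip (a point): Point to hold: on the knob's axis, 83 mm above the lid's origin. The knob is a black rounded square block, 36 mm over its flats (which face this point's x and y, so it can be taken again every quarter turn), from 60 to 94 mm above the lid's origin. At lid_grip = 0 its axes are parallel to the lid's. It bears the lid's weight. Ratchet ring below it: radius 25 mm, top 43 mm up.
- lid_grip (a joint): Slip of the knob clockwise (from above) against the lid, rad, 0 at the start. Clockwise the knob takes the lid along through a 16-tooth ratchet until the lid resists with over about 0.15 N m; then it slips, a click every 0.393 rad, at up to about 0.3 N m. Let go, it settles into the last tooth passed (0.02 before any click, 0.42 after one). Anticlockwise it takes the lid along without slip.
- valve (a joint): Steam-valve lever angle, rad: open at the start, 0 to 0.15, leaning outward (to the lid's +y, away from the knob); 0.65 upright; 1.3 fully closed, leaning inward to the knob. It stays where it is put; pushing its tip takes about 1.5 N.
- valve_tip (a point): Centre of the red lever's thick end (cross bar 12 mm long, 9 mm thick). Its pivot is 57 mm from the lid's axis on the lid's +y side, 35 mm above the lid's origin; the tip, 21.5 mm from the pivot, swings over the top from 13 mm outside the pivot to 13 mm inside it, along the lid's y. Black block under it: 23 mm round, 13 mm wide at the top, which is 40 mm above the lid's origin.
- tin: Food tin standing behind the work, 75 mm wide, 110 mm tall; origin under its centre. Leave it alone.
- jar_green: Spice jar with green label and green cap, 46 mm wide, 106 mm tall; origin under its centre. Leave it alone.
- jar_brown: Spice jar with brown label and green cap, 46 mm wide, 106 mm tall; origin under its centre. Leave it alone.
- mill: Dark wooden pepper mill, 58 mm wide, 170 mm tall; origin under its centre. Leave it alone.

How it is judged:
By the outcome, as a careful person would: the job done as asked, in the order asked, and still so for the second after the job is handed in, with the robot touching nothing.
It also fails if it takes over 61 s, if anything falls off the work surface, if the arm or the gripper's body presses on something with over 40 N, if the wrist force passes 120 N, or if a joint passes its speed limit or range.

### The arm

A 7-joint arm with a two-finger parallel gripper is mounted at the origin on a cart in front of the work surface, level with it; the furniture and walls round the work are solid. World frame = base frame: x ahead of the robot, y to its left, z up, the work surface at z = 0. Lengths are in m, angles in rad, forces in N, time in s.
With the tool pointing down it reaches from about 0.425 to 0.925 m from the base axis. Payload 6.8 kg.
Tool frame: the origin (TCP) lies on the centre line of the jaws, within the pads' length; the fingertips stand bot.tip_reach ahead of it and the grasp point (between the pads) lies 3 mm ahead of it (bot.tip_reach is the distance from the TCP to the fingertips, in m); z points along the fingers, y is the line along which they close (so a half turn about z gives the same grasp; the last joint's range is limited). The gripper opens to 85 mm and grips with 20 to 120 N. Pads are 22 mm wide; open, the fingers measure 114 mm over their backs; the gripper's body (76 mm by 85 mm) begins 54 mm behind the grasp point. The pads swing forward as they close: fully open they stand 13 mm farther back than shut.
Start: joints at [1.225, 0.477, 0.022, 1.555, -0.011, 1.109, -0.083], TCP at [0.159, -0.656, 0.253] pointing down, gripper open.
Joint ranges: [-2.96, 2.96], [-0.34, 2.1], [-1.41, 1.46], [0.24, 2.44], [-1.37, 4.51], [0.17, 1.92], [-2.96, 2.96]. Speed limits (rad/s): [2.39, 2.39, 3.14, 3.14, 3.14, 3.14, 3.14].

### API

Orientations are given as a unit quaternion [w, x, y, z].
In Python, from station import bot gives the robot as it stands.
- The arm moves only by the tool jog_arm, never from a script. Its argument "deltas" is a list of rows, each a list of 7 numbers: the shift along the world's x, y, z in m, then the turn, a rotation vector about the world's x, y, z in rad, then the opening, from 0 (shut) to 1 (fully open). In form: [[x, y, z, rx, ry, rz, grip], ...]. A call has 1 to 10 rows; each row shifts and turns the commanded pose from where the row before left it; what a row does not reach is not made up. A row lasts 1/10 s, in which the tool goes at most 50 mm and 8.59 degrees, less where a joint would pass 70% of its speed; a pose out of reach is approached as far as the arm can. A call with a gripper value outside its range is refused whole. The fingers move at their own pace and stop on an object; "newtons" is the grip in N (left out, the last holds). Time passes only in rows, so rows that do not move let the fingers close. It gives the time, the measured TCP pose, the force, the opening and the grip force at its end, in the units of the state.
- bot.get_obs(): the state, without advancing time (a new reading comes with each control period).
- bot.read_camera(name): name is "scene" or "top" or "wrist"; returns a dict with "img" (480x640x3 uint8, red, green, blue), "K" (3x3 intrinsics, pixels), "eye" and "attitude" of the camera in the world. Camera axes: x right, y down, z forward; pixel columns grow to the right and rows downward; lengths in m; the calibration is good to about 2 mm. The wrist camera is an equidistant fisheye: a pixel r from the principal point sees the ray r / f radians off the axis. A picture is of the moment at which its call begins. There is no depth.
- bot.hand_in(): hands the job in; it is judged then, once.
The state is a dict: "t": time; "q": joint angles; "joint_vel": joint speeds; "joint_torque": joint torques, N m; "eef_pos": TCP position; "tool_rot": TCP orientation; "contact_force": force on the tool from outside, world axes, zero at the start; "torque": the same for the moment, N m; "gripper_width": opening from 0.0 (shut) to 1.0 (fully open); "grasp_force": force on a finger pad.
Only numpy, scipy, OpenCV 4.12 (cv2) and the standard library are available. Lean on these libraries where they do the work, as an engineer would, in place of code of your own. Each camera call takes 0.05 s, during which the arm holds its last target. There are 200 camera calls.

## Working session

There is one attempt and no reset: what is moved stays moved. The work goes in short steps, Python scripts to look and compute and a tool call to move; the robot and the scene stay as the last step left them, time stands still between calls to the robot, and variables do not carry over. Pictures are saved under pics/ and viewed, at most 10 in all, crops included, and the job is handed in when it is done.

Besides the shell and the picture viewer there is one more tool, called after ">>>" by a JSON object that holds its "name" and its "arguments", one argument or row to a line. jog_arm: Moves the arm, as the interface text tells. Its arguments: {"type":"object","properties":{"deltas":{"type":"array"},"newtons":{"type":"number"}},"required":["deltas"]}

```bash
mkdir -p pics; ls; python3 - <<'E'
from station import bot
import cv2,numpy as np
np.set_printoptions(precision=4,suppress=True)
o=bot.get_obs()
print({k:np.round(v,4) for k,v in o.items()}, bot.tip_reach)
for n in ["scene","top","wrist"]:
    c=bot.read_camera(n); cv2.imwrite(f"pics/{n}0.png",c["img"][:,:,::-1])
    print(n,c["K"],c["eye"],c["attitude"])
a=cv2.imread("pics/scene0.png");b=cv2.imread("pics/top0.png")
E
```

```text
pics
{'t': np.float64(0.0), 'q': array([ 1.2249,  0.4778,  0.0223,  1.5564, -0.0115,  1.1093, -0.0831]), 'joint_vel': array([ 0.0002,  0.0005, -0.0006,  0.0002, -0.002 ,  0.0015,  0.0001]), 'joint_torque': array([  0.0005, -59.6454,   1.6078, -28.1195,   0.0124,   0.0094,
        -0.    ]), 'eef_pos': array([ 0.1589, -0.6555,  0.2524]), 'tool_rot': array([-0.0009,  0.9929,  0.1186, -0.0002]), 'contact_force': array([-0.2508,  0.0464, -0.474 ]), 'torque': array([-0.0374,  0.0006,  0.0087]), 'grasp_force': np.float64(0.0), 'gripper_width': np.float64(0.9984)} 0.022
scene [[495.4182   0.     323.5393]
 [  0.     495.4182 249.6346]
 [  0.       0.       1.    ]] [0.1216 0.5126 0.6175] [ 0.143  -0.2983  0.8496 -0.4107]
top [[510.5771   0.     325.7886]
 [  0.     510.5771 228.3188]
 [  0.       0.       1.    ]] [ 0.3024 -0.0431  1.1513] [-0.0771  0.7425 -0.6622  0.0652]
wrist [[371.6483   0.     325.521 ]
 [  0.     371.6483 241.5929]
 [  0.       0.       1.    ]] [ 0.2314 -0.6389  0.3735] [ 0.1153  0.7777 -0.6112 -0.0913]
```

View pics/scene0.png

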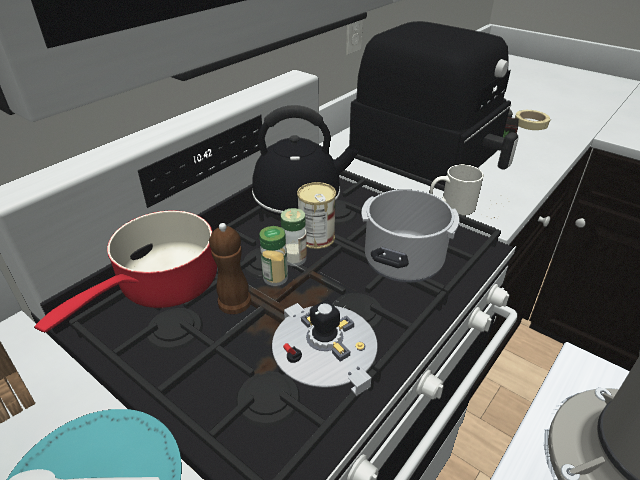

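View pics/top0.png

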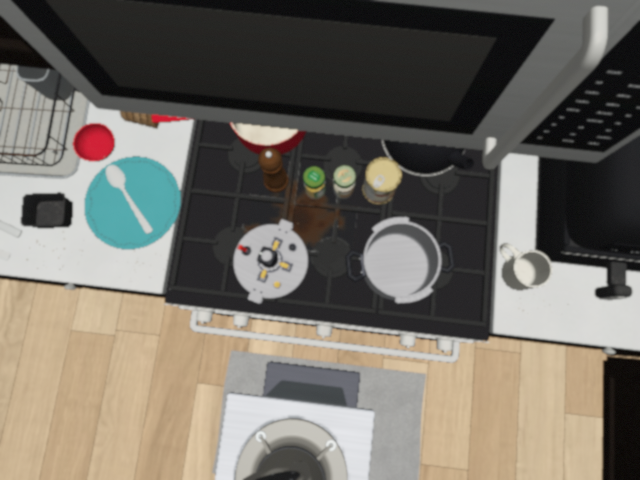

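The scene view shows the lid at about (325,345): knob (324,312), red lever (288,349). The pot is at (408,230). In the top view the lid is at (270,261), with hooks at (286,226) and (256,297) and the lever at (243,248). The pot is centred at (401,260), with lugs at about (390,222) and (416,297), and its handles point left and right.

```bash
cat > h.py <<'E'
from station import bot
import numpy as np,cv2
from scipy.spatial.transform import Rotation as R
np.set_printoptions(precision=4,suppress=True)
def rot(q): return R.from_quat(q,scalar_first=True)
def ray(c,px,fish=False):
    K=c["K"];u=np.array([(px[0]-K[0,2])/K[0,0],(px[1]-K[1,2])/K[1,1]])
    if fish:
        r=np.linalg.norm(u);d=np.r_[u/max(r,1e-9)*np.sin(r),np.cos(r)]
    else: d=np.r_[u,1]
    return rot(c["attitude"]).apply(d/np.linalg.norm(d))
def tri(obs):
    A=0;b=0
    for e,d in obs:
        P=np.eye(3)-np.outer(d,d);A=A+P;b=b+P@e
    x=np.linalg.solve(A,b)
    return x,[np.linalg.norm((np.eye(3)-np.outer(d,d))@(x-e))*1e3 for e,d in obs]
def onz(c,px,z,fish=False):
    d=ray(c,px,fish);return c["eye"]+d*(z-c["eye"][2])/d[2]
def proj(c,p,fish=False):
    v=rot(c["attitude"]).inv().apply(np.atleast_2d(p)-c["eye"]);K=c["K"]
    if fish:
        n=np.linalg.norm(v[:,:2],axis=1);th=np.arctan2(n,v[:,2]);u=v[:,:2]/n[:,None]*th[:,None]
    else:u=v[:,:2]/v[:,2:]
    return u*[K[0,0],K[1,1]]+[K[0,2],K[1,2]]
E
python3 - <<'E'
from h import *
s=bot.read_camera("scene");t=bot.read_camera("top")
pairs={"knob":((324,309),(268,256)),"valve":((288,349),(243,248)),"hookA":((293,312),(286,226)),"hookB":((360,378),(256,297)),
"potlugL":((367,208),(390,222)),"jar":((272,235),(314,175)),"tin":((318,192),(383,172))}
for k,(a,b) in pairs.items():
    x,e=tri([(s["eye"],ray(s,a)),(t["eye"],ray(t,b))]);print(k,x,np.round(e,1))
for z in (.1,.12,.14):print(z,"potrim L,R,T,B top",[onz(t,p,z)[:2] for p in [(363,260),(440,260),(401,221),(401,299)]])
g=cv2.resize(s["img"][180:400,220:480],None,fx=3,fy=3,interpolation=cv2.INTER_CUBIC)[:,:780];g=cv2.resize(g,(700,592))
cv2.imwrite("pics/s1.png",g[:,:,::-1])
E
```

```text
knob [0.4463 0.102  0.0886] [1. 1.]
valve [0.4638 0.1653 0.0434] [1.2 1.2]
hookA [0.5298 0.0811 0.0121] [1.1 1.1]
hookB [0.3614 0.1249 0.0177] [0. 0.]
potlugL [ 0.5435 -0.146   0.1004] [1.1 1.1]
jar [0.6283 0.0249 0.0972] [2. 2.]
tin [ 0.6462 -0.1221  0.1081] [4. 4.]
0.1 potrim L,R,T,B top [array([ 0.458 , -0.0972]), array([ 0.4761, -0.2557]), array([ 0.5495, -0.1684]), array([ 0.3869, -0.1823])]
0.12 potrim L,R,T,B top [array([ 0.455 , -0.0962]), array([ 0.4728, -0.2517]), array([ 0.5448, -0.166 ]), array([ 0.3853, -0.1796])]
0.14 potrim L,R,T,B top [array([ 0.452 , -0.0951]), array([ 0.4695, -0.2476]), array([ 0.5401, -0.1636]), array([ 0.3837, -0.177 ])]
```

>>> {"name": "jog_arm", "arguments": {
  "deltas": [
    [0.032, 0.034, 0.008, 0, 0, 0.08, 1],
    [0.032, 0.034, 0.008, 0, 0, 0.08, 1],
    [0.032, 0.034, 0.008, 0, 0, 0.08, 1],
    [0.032, 0.034, 0.008, 0, 0, 0.08, 1],
    [0.032, 0.034, 0.008, 0, 0, 0.08, 1],
    [0.032, 0.034, 0.008, 0, 0, 0.08, 1],
    [0.012, 0.042, 0.005, 0, 0, 0.08, 1],
    [0.012, 0.042, 0.005, 0, 0, 0.08, 1],
    [0.012, 0.042, 0.005, 0, 0, 0.08, 1],
    [0.012, 0.042, 0.005, 0, 0, 0.08, 1]
  ]
}}

```text
t: 1.25
eef_pos: [0.3991, -0.2823, 0.3215]
tool_rot: [0.0, 0.868, 0.497, -0.0]
contact_force: [1.1, 0.3, -0.1]
gripper_width: 1.007
grasp_force: 0.0
```

>>> {"name": "jog_arm", "arguments": {
  "deltas": [
    [0.012, 0.042, 0.005, 0, 0, 0.08, 1],
    [0.01, 0.042, 0.005, 0, 0, 0.08, 1],
    [0, 0, 0, 0, 0, 0, 1],
    [0, 0, 0, 0, 0, 0, 1]
  ]
}}

```text
t: 1.65
eef_pos: [0.4212, -0.1995, 0.3316]
tool_rot: [0.0, 0.825, 0.564, -0.0]
contact_force: [0.5, 0.1, -1.4]
gripper_width: 1.0
grasp_force: 0.0
```

```bash
python3 - <<'E'
from h import *
o=bot.get_obs();print(o["t"],o["eef_pos"],rot(o["tool_rot"]).as_matrix(),o["q"])
c=bot.read_camera("wrist");cv2.imwrite("pics/w1.png",c["img"][:,:,::-1]);np.save("w1.npy",c,allow_pickle=True)
E
```

```text
1.65 [ 0.4212 -0.1995  0.3316] [[ 0.3629  0.9318  0.0004]
 [ 0.9318 -0.3629 -0.0008]
 [-0.0006  0.0006 -1.    ]] [ 0.7023  0.0803 -0.4146  1.9102  0.036   1.1575 -0.0968]
```

View pics/w1.png

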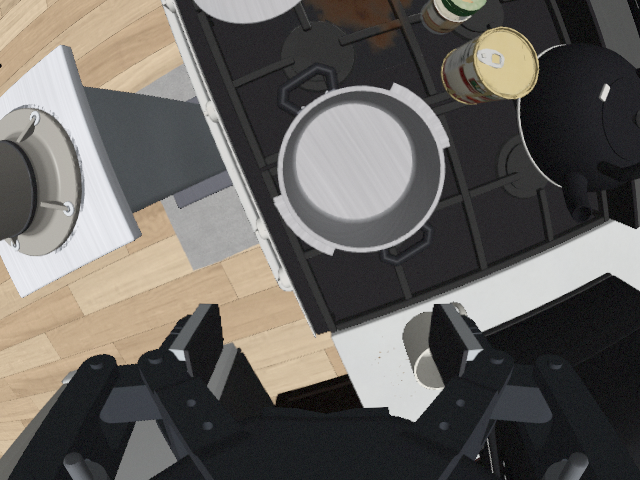

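The wrist view shows the pot rim centred near (362,168). The upper-right lug's outer corners are at (393,84) and (449,148), the lower-left lug's at (275,196) and (333,254), and the handles are at (308,90) and (408,243).

```bash
python3 - <<'E'
from h import *
c=np.load("w1.npy",allow_pickle=True).item()
P={k:onz(c,p,.105,True)[:2] for k,p in dict(A1=(393,84),A2=(449,148),B1=(275,196),B2=(333,254)).items()}
for k,v in P.items():print(k,v)
ctr=sum(P.values())/4;print("ctr lugs",ctr)
for k,v in P.items():print(k,np.linalg.norm(v-ctr),np.degrees(np.arctan2(*(v-ctr)[::-1])))
# rim inner edge fit: bright rim top vs darker: radial search for outer edge of bright
g=cv2.cvtColor(c["img"],cv2.COLOR_RGB2GRAY).astype(float)
x0=ctr.copy()
for it in range(3):
    pts=[]
    for a in np.radians(np.arange(0,360,3)):
        r=np.arange(.060,.095,.0003)
        q=np.c_[x0[0]+r*np.cos(a),x0[1]+r*np.sin(a),np.full(len(r),.11)]
        uv=proj(c,q,True).astype(np.float32)
        v=cv2.remap(g.astype(np.float32),uv[:,0].reshape(-1,1),uv[:,1].reshape(-1,1),1).ravel()
        d=v[6:]-v[:-6];i=np.argmin(d)+3
        if d.min()<-60:pts.append(q[i,:2])
    pts=np.array(pts)
    # circle fit with trimming
    for _ in range(8):
        A=np.c_[2*pts,np.ones(len(pts))];s=np.linalg.lstsq(A,(pts**2).sum(1),rcond=None)[0]
        rr=np.sqrt(s[2]+s[:2]@s[:2]);e=abs(np.linalg.norm(pts-s[:2],axis=1)-rr)
        if e.max()<.0012:break
        pts=pts[e<max(.001,np.percentile(e,85))]
    x0=s[:2];print("rim",x0,rr,len(pts))
for k,v in P.items():print(k,np.linalg.norm(v-x0),np.degrees(np.arctan2(*(v-x0)[::-1])))
E
```

```text
A1 [ 0.5236 -0.1104]
A2 [ 0.5548 -0.1852]
B1 [ 0.3818 -0.1701]
B2 [ 0.4125 -0.2445]
ctr lugs [ 0.4682 -0.1776]
A1 0.0870409718588425 50.45590698617638
A2 0.08698299043625989 -5.059617971743867
B1 0.0866833879636025 175.05161258868702
B2 0.08707265599762572 -129.7693802331665
rim [ 0.4677 -0.1768] 0.0792158473119595 73
rim [ 0.4676 -0.1769] 0.07917534464153883 81
rim [ 0.4677 -0.1768] 0.0791976524040059 78
A1 0.08678322125801866 49.89498770248887
A2 0.08753777119882754 -5.515766610923555
B1 0.08613556331144129 175.5158990488866
B2 0.08733536508419197 -129.2113359219438
```

>>> {"name": "jog_arm", "arguments": {
  "deltas": [
    [0.0, 0.045, 0, 0, 0, 0.02, 1],
    [0.0, 0.045, 0, 0, 0, 0.02, 1],
    [0.0, 0.045, 0, 0, 0, 0.02, 1],
    [0.0, 0.045, 0, 0, 0, 0.02, 1],
    [0.0, 0.045, -0.01, 0, 0, 0.02, 1],
    [0.01, 0.03, -0.02, 0, 0, 0.01, 1],
    [0.015, 0, -0.03, 0, 0, 0, 1],
    [0, 0, -0.03, 0, 0, 0, 1],
    [0, 0, 0, 0, 0, 0, 1],
    [0, 0, 0, 0, 0, 0, 1]
  ]
}}

```text
t: 2.7
eef_pos: [0.446, 0.0539, 0.2413]
tool_rot: [-0.001, 0.794, 0.607, -0.001]
contact_force: [0.0, -0.5, 0.4]
gripper_width: 0.998
grasp_force: 0.0
```

```bash
python3 - <<'E'
from h import *
o=bot.get_obs();print(o["t"],o["eef_pos"],rot(o["tool_rot"]).as_matrix()[:,0],o["q"])
c=bot.read_camera("wrist");cv2.imwrite("pics/w2.png",c["img"][:,:,::-1]);np.save("w2.npy",c,allow_pickle=True)
E
```

```text
2.7 [0.446  0.0539 0.2413] [ 0.2622  0.965  -0.0003] [ 0.3728  0.1783 -0.691   2.0464  0.1374  0.963  -0.6546]
```

View pics/w2.png

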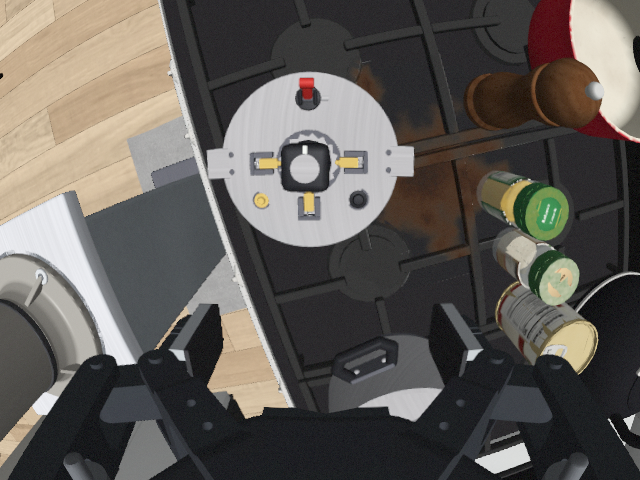

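The wrist view shows the lid: knob centre (306,167), hooks at (222,163) and (400,161), red lever tip (307,88).

```bash
python3 - <<'E'
from h import *
c=np.load("w2.npy",allow_pickle=True).item()
s=bot.read_camera("scene");t=bot.read_camera("top")
for nm,w,a,b in [("knob",(306,167),(324,309),(268,256)),("valve",(307,87),(288,349),(243,248))]:
    print(nm,tri([(c["eye"],ray(c,w,True)),(s["eye"],ray(s,a)),(t["eye"],ray(t,b))]))
print("knob@.094",onz(c,(306,167),.094,True))
h1=onz(c,(408,161),.02,True);h2=onz(c,(212,164),.02,True);print("hooks",h1,h2,(h1+h2)/2,np.linalg.norm(h1-h2),np.degrees(np.arctan2(*(h1-h2)[1::-1])))
v=onz(c,(307,87),.052,True);print("valve",v)
g=cv2.cvtColor(c["img"],cv2.COLOR_RGB2GRAY).astype(np.float32);x0=((h1+h2)/2)[:2]
for it in range(3):
    pts=[]
    for a in np.radians(np.arange(0,360,3)):
        r=np.arange(.074,.09,.0003);q=np.c_[x0[0]+r*np.cos(a),x0[1]+r*np.sin(a),np.full(len(r),.019)]
        uv=proj(c,q,True).astype(np.float32);f=cv2.remap(g,uv[:,0].reshape(-1,1),uv[:,1].reshape(-1,1),1).ravel()
        d=f[6:]-f[:-6];i=np.argmin(d)+3
        if d.min()<-40:pts.append(q[i,:2])
    pts=np.array(pts)
    for _ in range(8):
        A=np.c_[2*pts,np.ones(len(pts))];z=np.linalg.lstsq(A,(pts**2).sum(1),rcond=None)[0]
        rr=np.sqrt(z[2]+z[:2]@z[:2]);e=abs(np.linalg.norm(pts-z[:2],axis=1)-rr)
        if e.max()<.0012:break
        pts=pts[e<max(.001,np.percentile(e,85))]
    x0=z[:2]
print("flange",x0,rr,len(pts))
E
```

```text
knob (array([0.4457, 0.1027, 0.0894]), [np.float64(1.0198772302135886), np.float64(1.080893111747662), np.float64(1.3396924098688157)])
valve (array([0.4624, 0.1658, 0.0452]), [np.float64(1.6748987993548092), np.float64(1.853179205454127), np.float64(1.3828929351035668)])
knob@.094 [0.4454 0.1038 0.094 ]
hooks [0.5329 0.0798 0.02  ] [0.3546 0.1264 0.02  ] [0.4438 0.1031 0.02  ] 0.1843222306415165 -14.620775392976304
valve [0.4608 0.1651 0.052 ]
flange [0.4439 0.1031] 0.08288415265835425 106
```

>>> {"name": "jog_arm", "arguments": {
  "deltas": [
    [-0.001, 0.025, 0, 0, 0, 0.008, 1],
    [-0.0005, 0.0242, -0.01, 0, 0, 0, 1],
    [0, 0, -0.04, 0, 0, 0, 1],
    [0, 0, -0.04, 0, 0, 0, 1],
    [0, 0, -0.03, 0, 0, 0, 1],
    [0, 0, -0.02, 0, 0, 0, 1],
    [0, 0, -0.015, 0, 0, 0, 1],
    [0, 0, 0, 0, 0, 0, 1],
    [0, 0, 0, 0, 0, 0, 0.5],
    [0, 0, 0, 0, 0, 0, 0.5]
  ],
  "newtons": 60
}}

```text
t: 3.85
eef_pos: [0.4457, 0.1043, 0.0877]
tool_rot: [0.001, 0.791, 0.611, 0.001]
contact_force: [-0.0, -1.0, -0.8]
gripper_width: 0.69
grasp_force: 0.0
```

>>> {"name": "jog_arm", "arguments": {
  "deltas": [
    [0, 0, 0, 0, 0, 0, 0],
    [0, 0, 0, 0, 0, 0, 0],
    [0, 0, 0, 0, 0, 0, 0],
    [0, 0, 0, 0, 0, 0, 0],
    [0, 0, 0, 0, 0, 0, 0],
    [0, 0, 0, 0, 0, 0, 0]
  ],
  "newtons": 60
}}

```text
t: 4.45
eef_pos: [0.4453, 0.1043, 0.0874]
tool_rot: [0.001, 0.791, 0.611, 0.001]
contact_force: [-1.1, -1.5, 8.3]
gripper_width: 0.414
grasp_force: 58.9
```

>>> {"name": "jog_arm", "arguments": {
  "deltas": [
    [0, 0, 0.01, 0, 0, 0, 0],
    [0, 0, 0.03, 0, 0, 0, 0],
    [0, 0, 0.04, 0, 0, 0, 0],
    [0, 0, 0.04, 0, 0, 0, 0],
    [0, 0, 0.035, 0, 0, 0, 0],
    [0.0015, -0.02, 0, 0, 0, 0.13, 0],
    [0.0015, -0.02, 0, 0, 0, 0.13, 0],
    [0.0015, -0.02, 0, 0, 0, 0.13, 0],
    [0.0015, -0.02, 0, 0, 0, 0.13, 0],
    [0.0015, -0.02, 0, 0, 0, 0.13, 0]
  ]
}}

```text
t: 5.45
eef_pos: [0.451, 0.0033, 0.2414]
tool_rot: [-0.0, 0.552, 0.834, -0.0]
contact_force: [-0.3, 0.3, -4.7]
gripper_width: 0.413
grasp_force: 61.6
```

>>> {"name": "jog_arm", "arguments": {
  "deltas": [
    [0.0015, -0.02, 0, 0, 0, 0.13, 0],
    [0.0015, -0.02, 0, 0, 0, 0.13, 0],
    [0.0015, -0.02, 0, 0, 0, 0.13, 0],
    [0.0015, -0.02, 0, 0, 0, 0.13, 0],
    [0.0015, -0.02, 0, 0, 0, 0.13, 0],
    [0.0015, -0.02, 0, 0, 0, 0.13, 0],
    [0.0015, -0.02, 0, 0, 0, 0.13, 0],
    [0.0015, -0.02, 0, 0, 0, 0.13, 0],
    [0.0015, -0.0216, 0, 0, 0, 0.13, 0],
    [0, 0, 0, 0, 0, 0.13, 0]
  ]
}}

```text
t: 6.45
eef_pos: [0.4643, -0.1809, 0.241]
tool_rot: [-0.001, -0.062, 0.998, -0.0]
contact_force: [0.4, 0.2, -5.5]
gripper_width: 0.413
grasp_force: 61.5
```

>>> {"name": "jog_arm", "arguments": {
  "deltas": [
    [0, 0, 0, 0, 0, 0.08, 0],
    [0, 0, 0, 0, 0, 0, 0],
    [0, 0, 0, 0, 0, 0, 0]
  ]
}}

```text
t: 6.75
eef_pos: [0.4649, -0.1773, 0.2413]
tool_rot: [-0.0, -0.101, 0.995, 0.0]
contact_force: [-0.5, -0.3, -4.3]
gripper_width: 0.411
grasp_force: 61.5
```

```bash
python3 - <<'E'
from h import *
o=bot.get_obs();m=rot(o["tool_rot"]).as_matrix();print(o["t"],o["eef_pos"],m[:,0],np.arctan2(m[1,0],m[0,0]),o["q"],o["contact_force"],o["gripper_width"])
c=bot.read_camera("wrist");cv2.imwrite("pics/w3.png",c["img"][:,:,::-1]);np.save("w3.npy",c,allow_pickle=True)
E
```

```text
6.75 [ 0.4649 -0.1773  0.2413] [-0.9797 -0.2006  0.0007] -2.939597792869951 [ 0.9899  0.3164 -0.8878  1.9387  0.2874  1.0188  1.7459] [-0.5422 -0.3328 -4.3078] 0.41057481512848565
```

View pics/w3.png

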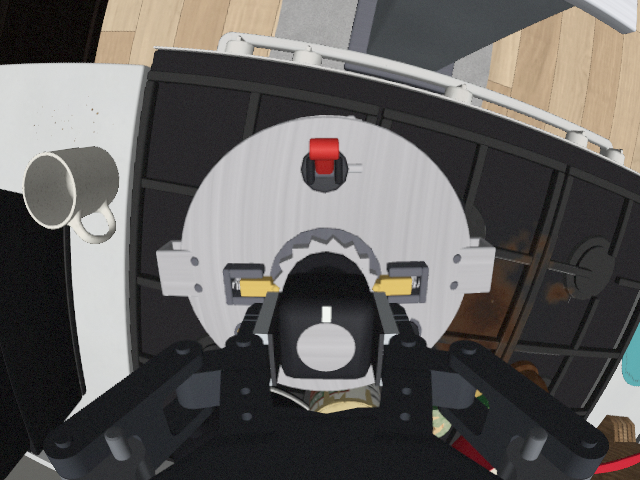

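The wrist view shows the lid held level and clear of the pot: hooks at (178,270) and (478,265), lever at (324,150), still open. Now I'll lower it.

>>> {"name": "jog_arm", "arguments": {
  "deltas": [
    [0.001, 0.0004, -0.01, 0, 0, 0, 0],
    [0.001, 0.0004, -0.015, 0, 0, 0, 0],
    [0, 0, -0.012, 0, 0, 0, 0],
    [0, 0, -0.008, 0, 0, 0, 0],
    [0, 0, -0.004, 0, 0, 0, 0],
    [0, 0, -0.003, 0, 0, 0, 0],
    [0, 0, -0.003, 0, 0, 0, 0],
    [0, 0, 0, 0, 0, 0, 0]
  ]
}}

```text
t: 7.6
eef_pos: [0.4675, -0.1767, 0.1862]
tool_rot: [-0.0, -0.102, 0.995, 0.0]
contact_force: [-0.5, 0.2, -4.3]
gripper_width: 0.411
grasp_force: 61.4
```

>>> {"name": "jog_arm", "arguments": {
  "deltas": [
    [0, 0, -0.0015, 0, 0, 0, 0],
    [0, 0, -0.0015, 0, 0, 0, 0],
    [0, 0, -0.0015, 0, 0, 0, 0],
    [0, 0, 0, 0, 0, 0, 0]
  ]
}}

```text
t: 8.0
eef_pos: [0.4674, -0.1766, 0.1817]
tool_rot: [-0.0, -0.102, 0.995, 0.0]
contact_force: [-1.1, -0.3, -5.3]
gripper_width: 0.412
grasp_force: 61.4
```

>>> {"name": "jog_arm", "arguments": {
  "deltas": [
    [0, 0, -0.001, 0, 0, 0, 0],
    [0, 0, -0.001, 0, 0, 0, 0],
    [0, 0, 0, 0, 0, 0, 0],
    [0, 0, 0, 0, 0, 0, 0]
  ]
}}

```text
t: 8.4
eef_pos: [0.4678, -0.1766, 0.1801]
tool_rot: [0.0, -0.102, 0.995, -0.0]
contact_force: [0.0, 0.2, -0.8]
gripper_width: 0.409
grasp_force: 62.0
```

>>> {"name": "jog_arm", "arguments": {
  "deltas": [
    [0, 0, -0.0005, 0, 0, 0, 0],
    [0, 0, 0, 0, 0, 0, 0],
    [0, 0, 0, 0, 0, 0, 0]
  ]
}}

```text
t: 8.7
eef_pos: [0.4679, -0.1766, 0.18]
tool_rot: [0.0, -0.102, 0.995, -0.0]
contact_force: [-3.0, -0.1, 5.3]
gripper_width: 0.413
grasp_force: 62.8
```

```bash
python3 - <<'E'
from h import *
o=bot.get_obs();print(o["t"],o["eef_pos"],o["contact_force"],o["torque"])
s=bot.read_camera("scene");g=cv2.resize(s["img"][110:330,280:560],None,fx=2.5,fy=2.5,interpolation=cv2.INTER_CUBIC)
cv2.imwrite("pics/s2.png",g[:,:,::-1])
E
```

```text
8.7 [ 0.4679 -0.1766  0.18  ] [-3.0343 -0.1392  5.2817] [ 0.2178  0.5928 -0.0113]
```

View pics/s2.png

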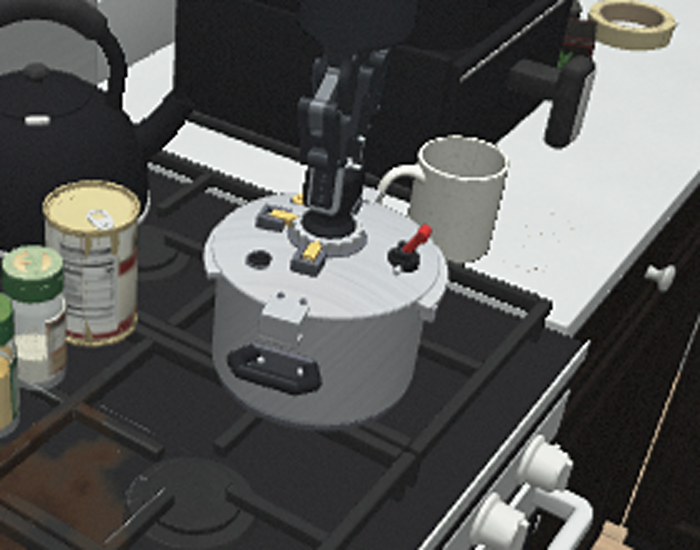

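The scene crop shows the lid flat on the pot, with the near hook at (283,320) above the side handle and the lever open. I'll ease the push and turn clockwise.

>>> {"name": "jog_arm", "arguments": {
  "deltas": [
    [0, 0, 0.0004, 0, 0, -0.03, 0],
    [0, 0, 0, 0, 0, -0.06, 0],
    [0, 0, 0, 0, 0, -0.08, 0],
    [0, 0, 0, 0, 0, -0.08, 0],
    [0, 0, 0, 0, 0, -0.08, 0],
    [0, 0, 0, 0, 0, -0.08, 0],
    [0, 0, 0, 0, 0, -0.08, 0],
    [0, 0, 0, 0, 0, -0.08, 0],
    [0, 0, 0, 0, 0, -0.08, 0],
    [0, 0, 0, 0, 0, -0.04, 0]
  ]
}}

```text
t: 9.75
eef_pos: [0.4681, -0.1766, 0.18]
tool_rot: [0.001, 0.242, 0.97, -0.0]
contact_force: [-0.4, -0.5, 0.5]
gripper_width: 0.41
grasp_force: 62.0
```

```bash
cat > st.py <<'E'
from h import *
o=bot.get_obs();m=rot(o["tool_rot"]).as_matrix();print(o["t"],o["eef_pos"],"yaw",np.arctan2(m[1,0],m[0,0])%(2*np.pi),"F",o["contact_force"],"T",o["torque"],o["gripper_width"],o["q"][6])
E
python3 st.py
```

```text
9.75 [ 0.4681 -0.1766  0.18  ] yaw 2.6524704773753003 F [-0.4318 -0.4813  0.4542] T [0.098  0.0725 0.1804] 0.40994794769324255 1.0429866484611579
```

```bash
cat > red.py <<'E'
from h import *
def red(c):
    im=c["img"].astype(int);m=((im[:,:,0]>120)&(im[:,:,1]<70)&(im[:,:,2]<70)).astype(np.uint8)
    n,l,s,ce=cv2.connectedComponentsWithStats(m)
    return [(tuple(ce[i].round(1)),s[i,4]) for i in range(1,n) if s[i,4]>30]
if __name__=="__main__":
    for f in ("w3.npy",):print(red(np.load(f,allow_pickle=True).item()))
    c=bot.read_camera("wrist");print(red(c))
E
python3 red.py; python3 st.py
```

```text
[((np.float64(323.5), np.float64(142.2)), np.int32(240)), ((np.float64(323.9), np.float64(161.1)), np.int32(457)), ((np.float64(618.1), np.float64(464.6)), np.int32(389))]
[((np.float64(322.6), np.float64(142.1)), np.int32(219)), ((np.float64(322.6), np.float64(161.0)), np.int32(458))]
9.8 [ 0.4681 -0.1766  0.18  ] yaw 2.6513915046975907 F [-0.9328  0.0202  1.5165] T [ 0.1039 -0.0193  0.064 ] 0.4114293430538852 1.0420855049598987
```

>>> {"name": "jog_arm", "arguments": {
  "deltas": [
    [0, 0, 0, 0, 0, -0.05, 0],
    [0, 0, 0, 0, 0, -0.08, 0],
    [0, 0, 0, 0, 0, -0.08, 0],
    [0, 0, 0, 0, 0, -0.08, 0],
    [0, 0, 0, 0, 0, -0.08, 0],
    [0, 0, 0, 0, 0, -0.08, 0],
    [0, 0, 0, 0, 0, -0.08, 0],
    [0, 0, 0, 0, 0, -0.08, 0],
    [0, 0, 0, 0, 0, -0.08, 0],
    [0, 0, 0, 0, 0, -0.05, 0]
  ]
}}

```text
t: 10.8
eef_pos: [0.4681, -0.1766, 0.1801]
tool_rot: [0.001, 0.576, 0.817, 0.0]
contact_force: [0.2, -0.3, 1.0]
gripper_width: 0.409
grasp_force: 62.0
```

```bash
python3 st.py;python3 red.py
```

```text
10.8 [ 0.4681 -0.1766  0.1801] yaw 1.9134826339836313 F [ 0.1599 -0.3078  0.9979] T [0.0245 0.0626 0.1378] 0.4089991886484712 0.37108942011185114
[((np.float64(323.5), np.float64(142.2)), np.int32(240)), ((np.float64(323.9), np.float64(161.1)), np.int32(457)), ((np.float64(618.1), np.float64(464.6)), np.int32(389))]
[((np.float64(322.5), np.float64(141.6)), np.int32(171)), ((np.float64(322.4), np.float64(161.9)), np.int32(424))]
```

>>> {"name": "jog_arm", "arguments": {
  "deltas": [
    [0, 0, 0, 0, 0, -0.05, 0],
    [0, 0, 0, 0, 0, -0.05, 0],
    [0, 0, 0, 0, 0, -0.05, 0],
    [0, 0, 0, 0, 0, -0.05, 0],
    [0, 0, 0, 0, 0, -0.05, 0],
    [0, 0, 0, 0, 0, -0.05, 0],
    [0, 0, 0, 0, 0, 0, 0]
  ]
}}

```text
t: 11.55
eef_pos: [0.4681, -0.1757, 0.18]
tool_rot: [0.0, 0.69, 0.724, 0.001]
contact_force: [0.1, 1.9, 2.5]
gripper_width: 0.414
grasp_force: 62.2
```

```bash
python3 st.py;python3 red.py
```

```text
11.55 [ 0.4681 -0.1757  0.18  ] yaw 1.6177495359618363 F [0.145  1.9201 2.4598] T [0.6975 0.0318 0.1694] 0.413769918885762 0.09888451737754031
[((np.float64(323.5), np.float64(142.2)), np.int32(240)), ((np.float64(323.9), np.float64(161.1)), np.int32(457)), ((np.float64(618.1), np.float64(464.6)), np.int32(389))]
[((np.float64(297.9), np.float64(143.6)), np.int32(171)), ((np.float64(302.0), np.float64(163.6)), np.int32(435))]
```

>>> {"name": "jog_arm", "arguments": {
  "deltas": [
    [0, 0, 0, 0, 0, -0.05, 0],
    [0, 0, 0, 0, 0, -0.05, 0],
    [0, 0, 0, 0, 0, -0.05, 0],
    [0, 0, 0, 0, 0, -0.05, 0],
    [0, 0, 0, 0, 0, -0.05, 0],
    [0, 0, 0, 0, 0, -0.05, 0],
    [0, 0, 0, 0, 0, -0.05, 0],
    [0, 0, 0, 0, 0, -0.04, 0],
    [0, 0, 0, 0, 0, 0, 0]
  ]
}}

```text
t: 12.5
eef_pos: [0.4682, -0.1761, 0.18]
tool_rot: [0.0, 0.817, 0.576, 0.001]
contact_force: [0.5, 3.0, 2.4]
gripper_width: 0.412
grasp_force: 62.2
```

```bash
python3 st.py;python3 - <<'E'
from red import *
c=bot.read_camera("wrist");print(red(c));cv2.imwrite("pics/w4.png",c["img"][:,:,::-1]);np.save("w4.npy",c,allow_pickle=True)
o=bot.get_obs();x=o["eef_pos"]
v=onz(c,red(c)[0][0],.0925+.052,True)
print(v,v[:2]-x[:2],"valve bearing",np.arctan2(v[1]-x[1],v[0]-x[0]))
E
```

```text
12.5 [ 0.4682 -0.1761  0.18  ] yaw 1.2278689201973934 F [0.5199 3.022  2.414 ] T [ 0.6887 -0.2632  0.1878] 0.41188351107205406 -0.26013510693205066
[((np.float64(246.8), np.float64(179.5)), np.int32(698))]
[ 0.4552 -0.1143  0.1445] [-0.0131  0.0619] valve bearing 1.7790300441305575
```

View pics/w4.png

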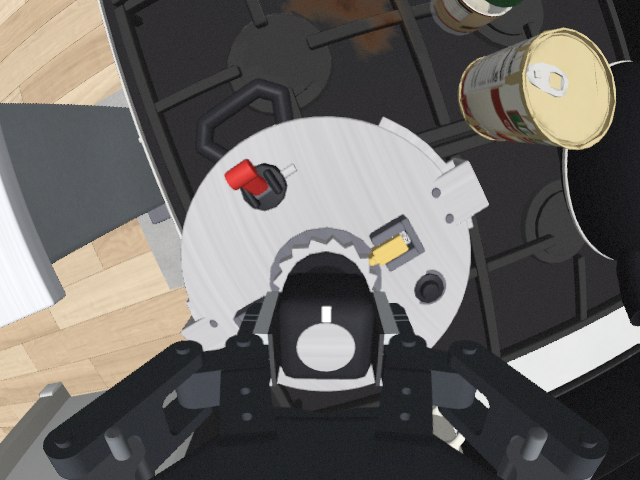

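The wrist view shows the lever at (240,175), rotated about 0.55 rad relative to the hand. Its bearing of 1.78 rad puts the lid at yaw 0.208, against its stops at 0.20. So the knob slipped 0.545 rad, which is one click. Release and go to the lever's outer side.

>>> {"name": "jog_arm", "arguments": {
  "deltas": [
    [0, 0, 0, 0, 0, 0, 0.6],
    [0, 0, 0, 0, 0, 0, 1],
    [0, 0, 0, 0, 0, 0, 1],
    [0, 0, 0, 0, 0, 0, 1],
    [0, 0, 0, 0, 0, 0, 1],
    [0, 0, 0, 0, 0, 0, 1],
    [0, 0, 0.02, 0, 0, 0, 1],
    [0, 0, 0.03, 0, 0, 0, 1],
    [0, 0, 0.03, 0, 0, 0, 1],
    [0, 0, 0, 0, 0, 0, 1]
  ]
}}

```text
t: 13.55
eef_pos: [0.4699, -0.1771, 0.2637]
tool_rot: [0.003, 0.818, 0.575, 0.002]
contact_force: [-0.1, 0.8, 0.7]
gripper_width: 0.999
grasp_force: 0.0
```

>>> {"name": "jog_arm", "arguments": {
  "deltas": [
    [-0.004, 0.019, 0, 0, 0, 0.1, 0],
    [-0.004, 0.019, 0, 0, 0, 0.1, 0],
    [-0.004, 0.019, 0, 0, 0, 0.1, 0],
    [-0.004, 0.019, 0, 0, 0, 0.1, 0],
    [-0.004, 0.019, 0, 0, 0, 0.1, 0],
    [0, 0, 0, 0, 0, 0.047, 0],
    [0, 0, -0.02, 0, 0, 0, 0],
    [0, 0, -0.02, 0, 0, 0, 0],
    [0, 0, -0.015, 0, 0, 0, 0],
    [0, 0, 0, 0, 0, 0, 0]
  ]
}}

```text
t: 14.55
eef_pos: [0.4458, -0.0815, 0.2026]
tool_rot: [-0.002, 0.632, 0.775, -0.001]
contact_force: [0.7, 0.4, 0.6]
gripper_width: 0.0
grasp_force: 0.0
```

```bash
python3 st.py;python3 - <<'E'
from red import *
c=bot.read_camera("wrist");print(red(c));cv2.imwrite("pics/w5.png",c["img"][:,:,::-1]);np.save("w5.npy",c,allow_pickle=True)
o=bot.get_obs();M=rot(o["tool_rot"]);x=o["eef_pos"]
for d in (.009,.022,.035):print(d,proj(c,x+M.apply([[0,0,d],[.011,0,d],[.011,.0145,d],[.011,-.0145,d]]),True).round(1).tolist())
E
```

```text
14.55 [ 0.4458 -0.0815  0.2026] yaw 1.77308233547072 F [0.7134 0.3546 0.5649] T [-0.0358  0.0592 -0.0674] 0.000369365706957717 0.10107979475269709
[]
0.009 [[326.8, 324.5], [326.9, 299.7], [364.6, 299.5], [289.2, 299.4]]
0.022 [[326.8, 309.5], [326.9, 286.1], [361.6, 286.0], [292.1, 285.9]]
0.035 [[326.8, 296.6], [326.8, 274.4], [359.1, 274.4], [294.6, 274.3]]
```

View pics/w5.png

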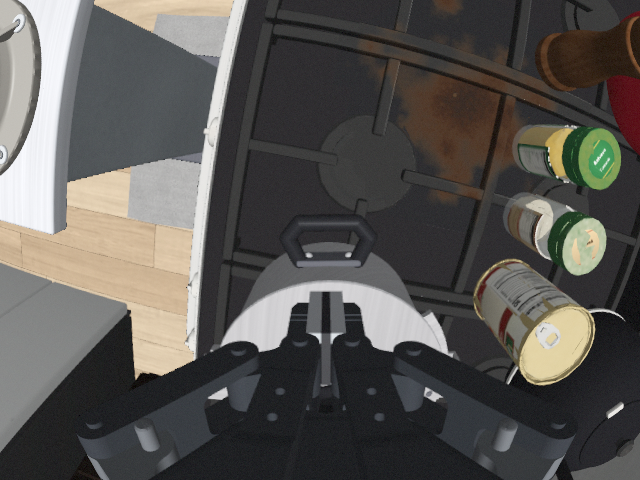

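The wrist view shows the shut fingertips at (326,291), which agrees with a 22 mm tip reach. The lid is under the hand, and the lever is hidden behind the fingers. Descend outside the lever and push inward.

>>> {"name": "jog_arm", "arguments": {
  "deltas": [
    [0.001, 0, -0.02, 0, 0, 0, 0],
    [0.001, 0, -0.014, 0, 0, 0, 0],
    [0, 0, -0.0096, 0, 0, 0, 0],
    [0, 0, 0, 0, 0, 0, 0],
    [0.001, -0.0049, 0, 0, 0, 0, 0],
    [0.001, -0.0049, 0, 0, 0, 0, 0],
    [0.001, -0.0049, 0, 0, 0, 0, 0],
    [0.001, -0.0049, 0, 0, 0, 0, 0],
    [0.001, -0.0049, 0, 0, 0, 0, 0],
    [0, 0, 0, 0, 0, 0, 0]
  ]
}}

```text
t: 15.6
eef_pos: [0.4549, -0.107, 0.1613]
tool_rot: [0.0, 0.633, 0.774, 0.0]
contact_force: [0.0, 0.6, -0.7]
gripper_width: -0.004
grasp_force: 0.0
```

```bash
python3 st.py
```

```text
15.6 [ 0.4549 -0.107   0.1613] yaw 1.771739668597544 F [ 0.0197  0.5503 -0.7468] T [ 0.0136  0.0007 -0.0029] -0.003946178018991419 0.09741141930578899
```

>>> {"name": "jog_arm", "arguments": {
  "deltas": [
    [0.001, -0.0045, -0.001, 0, 0, 0, 0],
    [0.001, -0.0045, 0, 0, 0, 0, 0],
    [0.0008, -0.004, 0, 0, 0, 0, 0],
    [0, 0, 0, 0, 0, 0, 0]
  ]
}}

```text
t: 16.0
eef_pos: [0.4567, -0.1187, 0.1598]
tool_rot: [-0.001, 0.632, 0.775, -0.0]
contact_force: [-1.7, 4.9, 2.2]
gripper_width: -0.001
grasp_force: 2.2
```

```bash
python3 st.py; python3 - <<'E'
from red import *
s=bot.read_camera("scene");cv2.imwrite("pics/s3.png",cv2.resize(s["img"][110:330,280:560],None,fx=2.5,fy=2.5,interpolation=cv2.INTER_CUBIC)[:,:,::-1])
E
```

```text
16.0 [ 0.4567 -0.1187  0.1598] yaw 1.7727326166039101 F [-1.6891  4.8837  2.1782] T [0.9072 0.391  0.0038] -0.0013226039522698518 0.12246743049896576
```

View pics/s3.png

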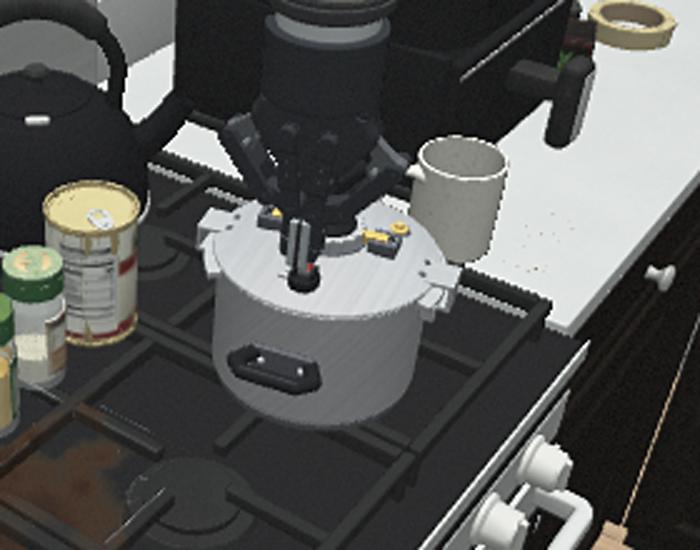

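The scene crop shows the fingers at (300,255) over the lever. Contact of about 5 N at radius 59 mm matches the closed stop. I'll back off, rise and check.

>>> {"name": "jog_arm", "arguments": {
  "deltas": [
    [-0.002, 0.01, 0, 0, 0, 0, 0],
    [-0.003, 0.015, 0, 0, 0, 0, 0],
    [-0.003, 0.015, 0.02, 0, 0, 0, 0],
    [0, 0.0, 0.04, 0, 0, 0, 0],
    [0.004, -0.02, 0.04, 0, 0, 0, 0],
    [0.01, -0.045, 0.01, 0, 0, 0, 0],
    [0.01, -0.045, 0, 0, 0, 0, 0],
    [0.004, -0.02, 0, 0, 0, 0, 0],
    [0, 0, 0, 0, 0, 0, 0],
    [0, 0, 0, 0, 0, 0, 0]
  ]
}}

```text
t: 17.05
eef_pos: [0.4771, -0.2088, 0.2699]
tool_rot: [-0.0, 0.632, 0.775, -0.0]
contact_force: [0.2, 0.4, 0.0]
gripper_width: 0.0
grasp_force: 0.0
```

```bash
python3 st.py; python3 - <<'E'
from red import *
c=bot.read_camera("wrist");s=bot.read_camera("scene");print(red(c))
cen=np.array([.468,-.1765,.0925]);u=np.array([-.2028,.979,0])
for q in (0,.15,.65,1.15,1.3):
    a=q-.65;p=cen+u*(.057-.0215*np.sin(a))+[0,0,.035+.0215*np.cos(a)];print(q,proj(c,p,True).round(1),proj(s,p).round(1))
print(red(s))
a=c["img"];b=cv2.resize(s["img"][150:270,360:520],(480,360));
im=np.zeros((480,640+0,3),np.uint8);im[:]=a;cv2.imwrite("pics/w6.png",im[:,:,::-1])
E
```

```text
17.05 [ 0.4771 -0.2088  0.2699] yaw 1.7721906644100789 F [0.1709 0.4347 0.0018] T [-0.0116  0.0264  0.0177] 5.972728274078483e-05 0.37591288210417706
[((np.float64(318.7), np.float64(120.1)), np.int32(225)), ((np.float64(318.5), np.float64(134.6)), np.int32(63))]
0 [[321.1  86.7]] [[398.8 214.2]]
0.15 [[321.1  90.4]] [[399.4 212.6]]
0.65 [[321.1 105.7]] [[401.7 208.2]]
1.15 [[321.2 121.6]] [[403.6 206.6]]
1.3 [[321.2 125.7]] [[404.  206.6]]
[((np.float64(403.4), np.float64(211.0)), np.int32(57)), ((np.float64(84.6), np.float64(298.1)), np.int32(769))]
```

View pics/w6.png

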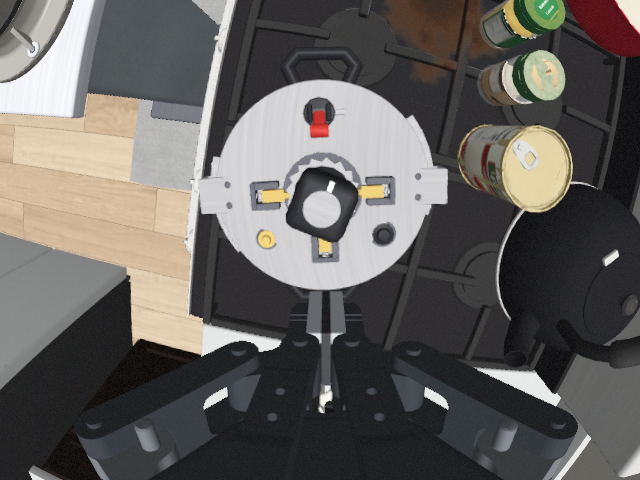

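The wrist view shows the lever leaning in, its bar at (319,130) against 126 predicted for fully closed. The knob at (322,205) is turned about 0.4 rad past the lid axes, so it clicked. The hooks at (215,195) and (433,187) are in line across the handles' axis at the lugs, and the tin and jars are in place. The hand is clear.

```bash
python3 -c "
from station import bot
print(bot.hand_in())"
```

```text
the job is handed in; nothing more can be done
None
```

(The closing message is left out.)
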